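# Seat a battery in the load tester and throw its lever to full load

### The arm

A 6-joint arm with a two-finger parallel gripper is mounted at the origin on the work surface. World frame = base frame: x ahead of the robot, y to its left, z up, the work surface at z = 0. Lengths are in m, angles in degrees, forces in N, time in s.
With the tool pointing down it reaches from about 0.4 to 0.825 m from the base axis. Payload 7 kg.
Tool frame: the origin (TCP) lies at the very end of the fingers, on their centre line; the grasp point (between the pads) lies 19 mm behind it; z points along the fingers, y is the line along which they close (so a half turn about z gives the same grasp; the last joint's range is limited). The gripper opens to 88 mm and grips with 3 to 60 N. Pads are 19 mm wide; open, the fingers measure 130 mm over their backs; the gripper's body (78 mm by 193 mm) begins 47 mm behind the grasp point.
Start: joints at [16.507, 20.546, 0.682, 0, -70.136, -16.507], TCP at [0.675, -0, 0.227] pointing down, gripper open.
Joint ranges: [-176.03, 176.03], [-82.01, 121.73], [-58.28, 71.71], [-173.87, 95.51], [-174.79, -0.11], [-173.66, 173.66]. Speed limits (degrees/s): [136.94, 136.94, 172.46, 180, 180, 180].

### API

Orientations are given as [roll, pitch, yaw] about the fixed x, y, z axes, in that order (R = Rz(yaw) Ry(pitch) Rx(roll)).
In Python, from plant import r gives the robot as it stands. The module is installed in compiled form; this text tells all that it offers.
- The arm moves only by the tool jog_arm, never from a script. Its arguments are lists of equal length, an entry for each row: "travel": the shift along the tool's x, y, z each as a share of 50 cm, from -1 to 1, a list of three; "dr": the turn, a rotation vector about the tool's x, y, z each as a share of 360 degrees, from -1 to 1, a list of three; "claw": the opening, from 0 (shut) to 1 (fully open). A call has exactly 10 rows; each row is the pose to reach, as a shift and turn from the pose commanded when the call began, along the tool's axes at that moment, turning the shorter way round; what a row does not reach only later rows make up. A row lasts 1/8 s, in which the tool goes at most 62.5 mm and 10.7 degrees, less where a joint would pass 70% of its speed; a pose out of reach is approached as far as the arm can. A call with a number of a shift or a turn outside -1 to 1 is refused whole. A call with a gripper value outside its range is refused whole. The fingers move at their own pace and stop on an object; "newtons" is the grip in N (left out, the last holds). Time passes only in rows, so rows that repeat a pose let the fingers close, or fill a call up. It gives the time, the measured TCP pose, the force, the opening and the grip force at its end, in the units of the state.
- r.get_state(): the state, without advancing time (a new reading comes with each control period).
- r.capture(name): name is "scene" or "side" or "wrist"; returns a dict with "pixels" (400x640x3 uint8, red, green, blue), "range_z" (400x640 float32, m along the optical axis (not along the pixel's ray), 0 where there is no reading), "fx", "fy", "cx", "cy" (pixels), "dist_coeffs" ([k1, k2, p1, p2, k3] as OpenCV has them; the pictures are not rectified), "position" and "attitude" of the camera in the world; the wrist camera has in their place "hand_eye" (4x4, takes a point from camera to tool coordinates, whose origin is the TCP and whose axes are the flange's). Camera axes: x right, y up, looking along -z (the intrinsics and any distortion apply to the point x, -y, -z); pixel columns grow to the right and rows downward; lengths in m; the calibration is good to about 2 mm. A picture is of the moment at which its call begins: read the wrist's pose just before it.
- r.close_job(): hands the job in; it is judged then, once.
Trained networks look in the newest picture that a camera, given by its name, has taken for a name from the list of things; names that differ only in an ending like _2 or _b are one class to them, and where a whole thing is asked for, a point or a joint stands for the part that bears it (a point fixed in the world has none). Each returns a list of dicts, best first, with "conf" (0 to 1); they miss things now and then, are a little off and sometimes report something else, mostly with a low value. They report only what shows in the picture. A call takes as long as a camera call. They do not tell look-alikes from the thing itself.
- r.boxes_of(name, camera): "extent" ([left, top, right, bottom] in pixels, round what is visible of it).
- r.regions_of(name, camera): "pixels" (400x640 bool, what is visible of it) and "extent" ([left, top, right, bottom] in pixels, round what is visible of it).
- r.tip_of(name, camera): "at" ([column, row] in pixels: a listed point, or the origin of a listed thing).
The state is a dict: "time_s": time; "joints": joint angles; "qd": joint speeds; "joint_torque": joint torques, N m; "tcp_pos": TCP position; "eef_rot": TCP orientation; "contact_force": force on the tool from outside, world axes, zero at the start; "moment": the same for the moment, N m; "gripper_width": finger opening in m; "gripper_force": force on a finger pad.
Only numpy, scipy, OpenCV 4.12 (cv2) and the standard library are available. Lean on these libraries where they do the work, as an engineer would, in place of code of your own. Each camera call takes 0.05 s, during which the arm holds its last target. There are 200 camera calls.

### The job

Without picking anything up, push the black battery pack with the yellow band along its bay in the load tester until it is fully home against the contacts. Then push the tester's red-knobbed lever past its first click (yellow mark) to the second stop (green mark), let go of it there, and leave everything else undisturbed.

Things in the scene. Friction and masses are not known exactly. Their poses are not given: they have to be found in the camera images.
- tester: the load tester, fixed: grey base plate 260 (x) x 270 (y) x 8 mm. Origin: centre of the plate's underside; x points from its front edge along the bay, y to its left, z up. Left half: the bay, centred on y = 65 mm. Right half: a blue housing, x -115 to 125, y -128 to -8 mm, top 55 mm above the table, with the lever and a white, a yellow and a green mark along its knob's path
- bay_end (a point): middle of the face of the black contact wall (75 mm wide, top 58 mm above the table) that closes the bay at its far end; in the tester's frame x = 85, y = 65, z = 30.5 mm. The pack's front must touch it. The bay is 51 mm wide between two aluminium rails, x -115 to 85 mm, tops 20 mm above the table; its floor is 8 mm above the table
- pack_center (a point): centre of the loose black battery pack with a yellow band, 110 (along the bay) x 45 x 45 mm, 0.25 to 0.5 kg, standing in the bay, brass-contact end towards the wall and 50 to 80 mm short of it. Its x axis points to the wall. Home, its centre is at x = 30, y = 65 mm in the tester's frame. Its rear end is free to push; it rubs lightly on the floor
- lever (a joint): lever's angle about its upright pivot, rad: 0 = off (white mark, the start), 0.45 = first detent (yellow), 0.90 = second stop (green). Grows anticlockwise from above: the knob goes away from the bay (to -y of the tester). It stays where it clicked; 4 to 6 N at the knob takes it out of the start or the first detent; it snaps onward only when over half way to the next
- lever_pivot (a point): the pivot's axis at the height of the housing's top: x = 45, y = -68, z = 55 mm in the tester's frame (fixed). The hub is 28 mm across and 16 mm high
- lever_knob (a point): centre of the lever's red knob, an upright cylinder 18 mm across, 7 to 45 mm above the housing's top (this point 26 mm above it), 80 mm from the pivot's axis. Seen from the pivot it lies towards -x of the tester, turned 0.45 rad to the bay's side at joint 0 and 0.45 rad to the other side at 0.90
- spare: spare battery pack, grey with an orange band, 110 x 45 x 45 mm, lying on the table; not used; origin at the centre of its underside
- meter: yellow multimeter lying flat, 150 x 75 x 32 mm; not used; origin at the centre of its underside
- driver: screwdriver with red handle lying on the table, 170 mm long; not used
- tape: roll of blue tape lying flat, 80 mm across, 24 mm high; not used; origin at the centre of its underside
- carton: small cardboard carton, 55 x 45 x 40 mm; not used; origin at the centre of its underside
- motor: small electric motor standing on its base, 50 mm across, 45 mm high with its shaft; not used; origin at the centre of its underside
- jar: small amber jar with a white lid, 44 mm across, 45 mm high, standing on top of the blue housing at its far end, beyond the lever's pivot; not used; origin at the centre of its underside
There are look-alikes about, which are no part of the job. Leave any blue, brown or pink look-alike of the part that bears pack_center alone.

How it is judged (in metres and radians):
On the way, in this order (a step that is already met when the one before it is completed fails the run):
1. the pack is home against the contacts (within 3.5 mm), in its bay, the lever not yet thrown to the second stop (x of pack_center in the frame of tester between 0.0265 and 0.035 m and y of pack_center in the frame of tester between 0.058 and 0.072 m and not (value of joint lever above 0.84 rad)), for 0.2 s.
2. the lever is past the first detent and at the second stop, the pack still home (value of joint lever above 0.84 rad and x of pack_center in the frame of tester between 0.0265 and 0.035 m and y of pack_center in the frame of tester between 0.058 and 0.072 m), for 0.2 s.
At the end, for the whole second after the job is handed in: the pack lies flat in its bay within 3.5 mm of the contact wall, the lever rests at the second stop (0.84 rad or more) (all of step 2 and velocity of joint lever between -0.05 and 0.05 rad/s and angle between pack_center's own z axis and vertical below 0.06 rad and height (world z) of pack_center below 0.034 m); the robot touches nothing.
It fails at once if the battery pack is lifted (more than 8 mm) or tipped (more than 0.2 rad) (height (world z) of pack_center above 0.0385 m or angle between pack_center's own z axis and vertical above 0.2 rad).
It fails at once if the lever is worked past the first detent before the pack is home (value of joint lever above 0.6 rad and x of pack_center in the frame of tester below 0.0225 m).
It fails at once if a bystander is moved more than 25 mm (distance of any of spare, meter, driver, tape, carton, motor, jar from where it was at the start of the episode above 0.025 m).
It fails at once if a standing bystander is tipped (angle between any of spare, meter, tape, carton, motor, jar's own z axis and vertical above 0.4 rad).
It also fails if it takes over 48 s, if anything falls off the work surface, if the arm or the gripper's body presses on something with over 40 N, if the wrist force passes 120 N, or if a joint passes its speed limit or range.

## Working session

There is one attempt and no reset: what is moved stays moved. The work goes in short steps, Python scripts to look and compute and a tool call to move; the robot and the scene stay as the last step left them, time stands still between calls to the robot, and variables do not carry over. Pictures are saved under pics/ and viewed, at most 10 in all, crops included, and the job is handed in when it is done.

Besides the shell and the picture viewer there is one more tool, called after ">>>" in YAML: its name, and indented under it one key for each argument. jog_arm: Moves the arm, as the interface text tells. Its arguments: {"type":"object","properties":{"travel":{"type":"array"},"dr":{"type":"array"},"claw":{"type":"array"},"newtons":{"type":"number"}},"required":["travel","dr","claw"]}

```bash
mkdir -p pics
cat > h.py <<'E'
import numpy as np, cv2
from plant import r
from scipy.spatial.transform import Rotation as R
def campose(c):
    if 'hand_eye' in c:
        s=r.get_state(); T=np.eye(4); T[:3,:3]=R.from_euler('xyz',s['eef_rot'],degrees=True).as_matrix(); T[:3,3]=s['tcp_pos']
        return T@np.array(c['hand_eye'])
    a=np.array(c['attitude']); T=np.eye(4)
    T[:3,:3]=a if a.shape==(3,3) else R.from_euler('xyz',a,degrees=True).as_matrix() if a.size==3 else R.from_quat(a).as_matrix()
    T[:3,3]=c['position']; return T
def ray(c,uv):
    K=np.array([[c['fx'],0,c['cx']],[0,c['fy'],c['cy']],[0,0,1.]])
    p=cv2.undistortPoints(np.array(uv,float).reshape(-1,1,2),K,np.array(c['dist_coeffs'])).reshape(-1,2)
    return np.c_[p[:,0],-p[:,1],-np.ones(len(p))]
def pt(c,T,uv):  # by depth
    d=ray(c,uv); u=np.round(np.array(uv).reshape(-1,2)).astype(int)
    z=np.array([np.median(c['range_z'][v-1:v+2,w-1:w+2]) for w,v in u])
    return (d*z[:,None])@T[:3,:3].T+T[:3,3]
def atz(c,T,uv,z): # on plane z
    d=ray(c,uv)@T[:3,:3].T; k=(z-T[2,3])/d[:,2]
    return T[:3,3]+d*k[:,None]
def save(c,n): cv2.imwrite('pics/'+n+'.png',c['pixels'][:,:,::-1])
E
cat > a.py <<'E'
from h import *
np.set_printoptions(precision=4,suppress=True)
print(r.get_state())
for cam in ('scene','side','wrist'):
    c=r.capture(cam); T=campose(c); save(c,cam+'1'); print(cam,c.get('attitude'),T)
    for n in ('tester','bay_end','pack_center','lever_pivot','lever_knob','jar','spare','meter','driver','tape','carton','motor'):
        try:
            for t in r.tip_of(n,cam)[:3]: print(n,round(t['conf'],2),np.array(t['at']),pt(c,T,[t['at']])[0])
        except Exception as e: print(n,e)
E
python3 a.py
```

```text
{'time_s': 0.0, 'joints': array([ 16.5072,  20.5915,   0.633 ,  -0.0211, -70.1369, -16.5063]), 'qd': array([-0.0471,  0.0259,  0.0037,  0.0935, -0.0199, -0.0845]), 'joint_torque': array([ -0.0008, -58.2727,  29.3058,   6.9975,   0.0069,  -0.0002]), 'tcp_pos': array([ 0.6745, -0.    ,  0.2256]), 'eef_rot': array([179.9028,  -0.0081, -90.0063]), 'contact_force': array([ 0.1286, -0.0454,  0.1344]), 'moment': array([0.057 , 0.0172, 0.0256]), 'gripper_force': 0.0, 'gripper_width': 0.08723535931585565}
scene [40.421   0.2531 70.1474] [[ 0.3396 -0.7151  0.611   1.2979]
 [ 0.9406  0.2612 -0.217  -0.2181]
 [-0.0044  0.6484  0.7613  0.9767]
 [ 0.      0.      0.      1.    ]]
tester 0.97 [302.7 237.9] [ 0.6572 -0.0422  0.0548]
tester 0.25 [282.  248.8] [ 0.6805 -0.0979  0.0704]
tester 0.16 [230.  206.8] [ 0.4873 -0.1781  0.0302]
bay_end 0.61 [343.1 252.5] [0.724  0.0319 0.0504]
pack_center 0.86 [347.1 134.6] [0.7049 0.0375 0.3903]
pack_center 0.83 [429.  270.6] [0.8301 0.1942 0.0451]
pack_center 0.61 [319.6 216.2] [0.6083 0.0165 0.0518]
lever_pivot 0.72 [284.  246.8] [ 0.6775 -0.0923  0.0713]

[... 1577 characters left out ...]
    0.      1.    ]]
tester 0.89 [356.7 155.9] [ 0.6211 -0.0308  0.0082]
bay_end 0.9 [295.8 212.2] [0.7015 0.0359 0.0503]
pack_center 0.95 [528.  206.4] [0.4005 0.0299 0.044 ]
pack_center 0.83 [384.7 205.9] [0.5904 0.0267 0.0533]
pack_center 0.77 [225.7 312.2] [ 0.6966 -0.0247  0.3293]
lever_pivot 0.66 [320.1 105.1] [ 0.6716 -0.091   0.0716]
lever_knob 0.65 [389.9 131.8] [ 0.6018 -0.0635  0.0996]
jar 0.62 [274.7  88.1] [ 0.7159 -0.1045  0.0998]
spare 0.92 [373.9 274.6] [0.5936 0.1344 0.031 ]
meter 0.53 [321. 104.] [ 0.6707 -0.0922  0.0715]
meter 0.53 [393.3 128.6] [ 0.5988 -0.0666  0.1003]
driver 0.81 [370.    9.3] [ 0.6098 -0.2097  0.0011]
carton 0.66 [489.   45.9] [ 0.4781 -0.1597  0.0398]
```

Run:
```python
import cv2
a=cv2.imread('pics/scene1.png')[110:330,150:470]; b=cv2.imread('pics/wrist1.png')
cv2.imwrite('pics/s1c.png',cv2.resize(a,None,fx=2.5,fy=2.5,interpolation=2))
```

```text
(no output)
```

View pics/s1c.png

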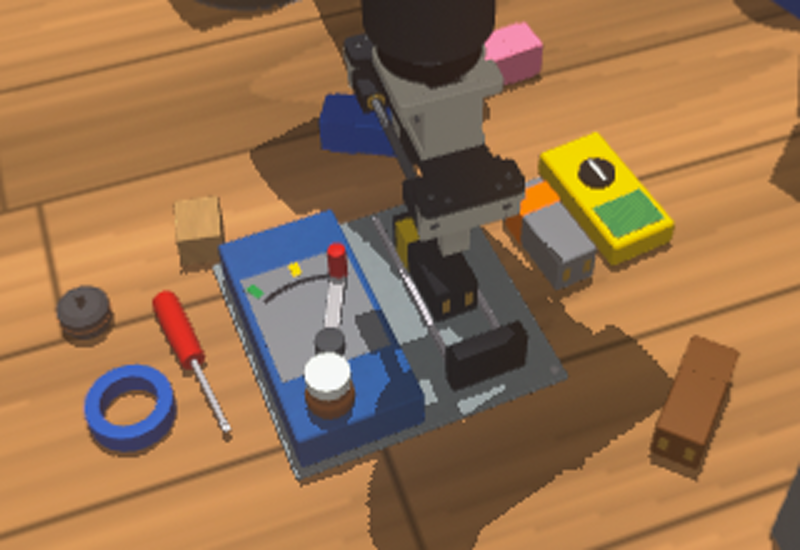

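View pics/wrist1.png

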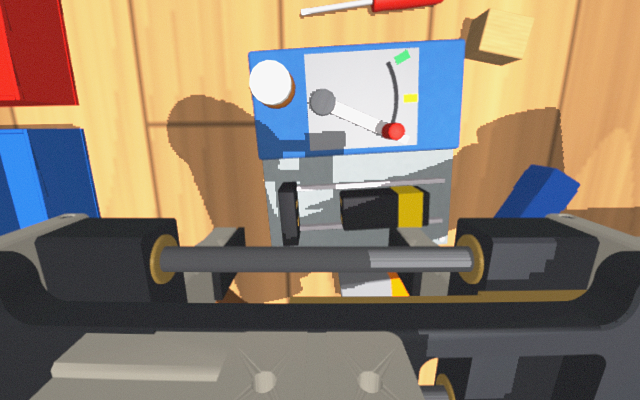

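The target is the black pack with the yellow band, in the bay at wrist (385,206), scene crop (430,265). The blue pack at wrist (540,195) and the pink and brown ones in the scene crop at (515,55) and (695,400) are look-alikes. They have the wrong colour and lie outside the bay. The crop confirms this. Next I'll fit the tester frame and pack from depth.

```bash
cat > b.py <<'E'
from h import *
import sys
np.set_printoptions(precision=4,suppress=True)
def cloud(c,T):
    v,u=np.mgrid[0:400,0:640]; uv=np.c_[u.ravel(),v.ravel()]
    P=(ray(c,uv)*c['range_z'].reshape(-1,1))@T[:3,:3].T+T[:3,3]
    return P.reshape(400,640,3)
def rect(P,M):
    Q=P[M]; m=np.zeros(M.shape,np.uint8); m[M]=1
    n,l,st,_=cv2.connectedComponentsWithStats(cv2.morphologyEx(m,cv2.MORPH_OPEN,np.ones((3,3))))
    k=1+np.argmax(st[1:,4]); Q=P[l==k]
    return cv2.minAreaRect((Q[:,:2]*1000).astype(np.float32)),np.median(Q[:,2]),st[k]
for cam in ('wrist','side','scene'):
    c=r.capture(cam);T=campose(c);P=cloud(c,T);x,y,z=P[...,0],P[...,1],P[...,2];ok=c['range_z']>0
    print(cam,'housing',rect(P,ok&(abs(z-.055)<.006)&(y<-.015)&(y>-.2)&(x>.45)&(x<.8)))
    print(cam,'pack',rect(P,ok&(abs(z-.053)<.006)&(y>0)&(y<.06)&(x>.48)&(x<.66)))
    print(cam,'wall',rect(P,ok&(abs(z-.058)<.007)&(y>-.02)&(y<.1)&(x>.68)&(x<.75)))
E
python3 b.py
```

```text
wrist housing (((629.3604125976562, -97.1200180053711), (239.9927978515625, 120.74517059326172), 3.4551665782928467), np.float64(0.055578939648494086), array([  248,    38,   217,   122, 19716], dtype=int32))
wrist pack (((588.5901489257812, 34.95424270629883), (109.2017593383789, 46.18442153930664), 3.902202844619751), np.float64(0.05331941024193995), array([ 342,  192,   87,   39, 2982], dtype=int32))
wrist wall (((710.8499145507812, 41.18365478515625), (20.106456756591797, 74.93902587890625), 3.3420450687408447), np.float64(0.05821816692157167), array([278, 188,  21,  59, 955], dtype=int32))
side housing (((627.813232421875, -100.31578063964844), (240.36795043945312, 124.56201934814453), 3.8113882541656494), np.float64(0.05470469237653297), array([ 298,  212,  106,   50, 2836], dtype=int32))
side pack (((586.5982055664062, 29.545228958129883), (108.88013458251953, 52.80138397216797), 1.6225093603134155), np.float64(0.052132409537979374), array([304, 195,  42,  19, 506], dtype=int32))
side wall (((709.0145874023438, 36.93343734741211), (21.547523498535156, 79.23262786865234), 5.208395481109619), np.float64(0.056805376627476145), array([362, 186,  15,  19, 152], dtype=int32))
scene housing (((631.1171264648438, -99.03324127197266), (243.13087463378906, 120.35124206542969), 3.5275723934173584), np.float64(0.05453530067842216), array([ 237,  194,   83,   93, 3593], dtype=int32))
scene pack (((590.8604125976562, 31.87200164794922), (110.9936752319336, 44.94624328613281), 4.3112897872924805), np.float64(0.051825085347947386), array([308, 195,  33,  34, 455], dtype=int32))
scene wall (((713.6229858398438, 39.01670837402344), (22.576114654541016, 74.6566162109375), 2.9484400749206543), np.float64(0.05697730420804492), array([329, 239,  32,  17, 269], dtype=int32))
```

>>> jog_arm:
  travel:
    - [-0.015,0.1,0]
    - [-0.03,0.2,0]
    - [-0.045,0.3,0]
    - [-0.054,0.367,0.05]
    - [-0.054,0.367,0.13]
    - [-0.054,0.367,0.214]
    - [-0.054,0.367,0.214]
    - [-0.054,0.367,0.214]
    - [-0.054,0.367,0.214]
    - [-0.054,0.367,0.214]
  dr:
    - [0,0,0]
    - [0,0,-0.005]
    - [0,0,-0.0097]
    - [0,0,-0.0097]
    - [0,0,-0.0097]
    - [0,0,-0.0097]
    - [0,0,-0.0097]
    - [0,0,-0.0097]
    - [0,0,-0.0097]
    - [0,0,-0.0097]
  claw: [0,0,0,0,0,0,0,0,0,0]
  newtons: 30

```text
time_s: 3.35
tcp_pos: [0.4922, 0.0272, 0.1207]
eef_rot: [-179.9, 0.0, -86.5]
contact_force: [0.1, -0.8, 0.8]
gripper_width: 0.0009
gripper_force: 0.0
```

Run:
```python
from h import *
c=r.capture('wrist'); save(c,'w2'); c=r.capture('side'); save(c,'x')
cv2.imwrite('pics/side2.png',cv2.resize(c['pixels'][120:320,200:440,::-1],None,fx=3,fy=3))
s=r.get_state(); print(s['tcp_pos'],s['eef_rot'],s['contact_force'],s['gripper_width'],s['time_s'])
```

```text
[0.49184035 0.02710168 0.12026747] [-1.79930935e+02  2.71938549e-02 -8.65109225e+01] [ 0.3332732  -0.1445665  -0.62175729] 0.0001673170480169254 3.45
```

View pics/side2.png

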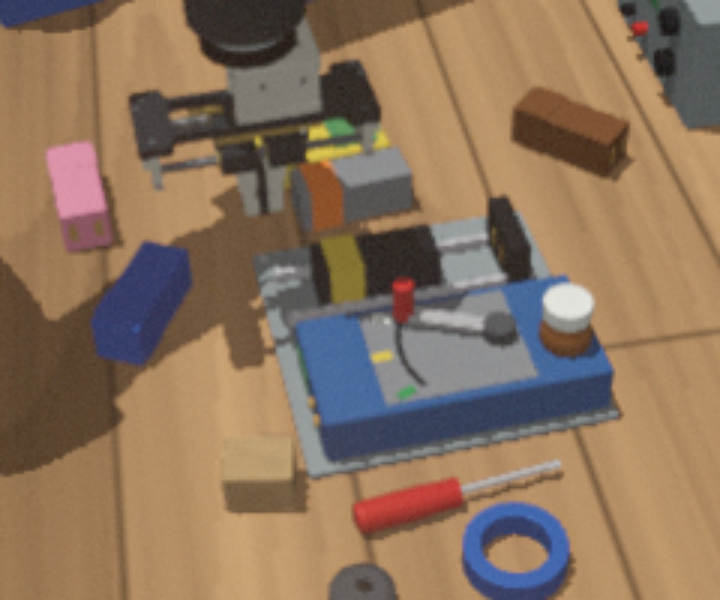

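View pics/w2.png

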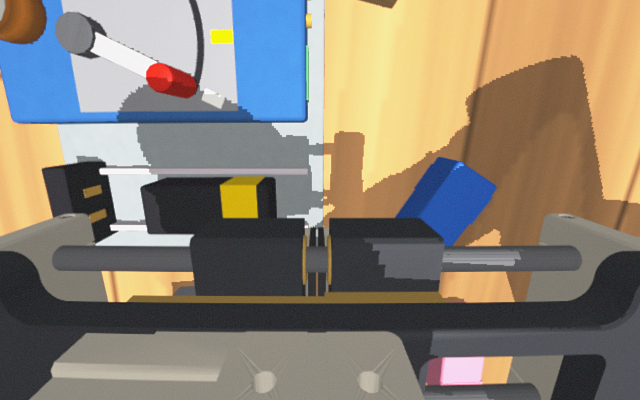

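>>> jog_arm:
  travel:
    - [0,0,0.09]
    - [0,0,0.188]
    - [0,0,0.188]
    - [0,-0.02,0.188]
    - [0,-0.035,0.188]
    - [0,-0.05,0.188]
    - [0,-0.065,0.188]
    - [0,-0.08,0.188]
    - [0,-0.095,0.188]
    - [0,-0.105,0.188]
  dr:
    - [0,0,0]
    - [0,0,0]
    - [0,0,0]
    - [0,0,0]
    - [0,0,0]
    - [0,0,0]
    - [0,0,0]
    - [0,0,0]
    - [0,0,0]
    - [0,0,0]
  claw: [0,0,0,0,0,0,0,0,0,0]

```text
time_s: 4.7
tcp_pos: [0.5442, 0.0301, 0.0256]
eef_rot: [180.0, -0.0, -86.5]
contact_force: [-5.9, -0.5, 6.7]
gripper_width: 0.0006
gripper_force: 3.3
```

```bash
cat > l.py <<'E'
from b import *
E
cat > l.py <<'E'
import sys
from h import *
src=open('b.py').read().split("for cam")[0]; exec(src)
for cam in ('wrist','side','scene'):
    c=r.capture(cam);T=campose(c);P=cloud(c,T);save(c,cam+sys.argv[1])
    for n in ('pack_center','lever_knob'):
        for g in r.regions_of(n,cam)[:3]:
            Q=P[g['pixels']&(c['range_z']>0)]; Q=Q-[.6203,-.0304,0]
            a=np.radians(3.5);X=Q[:,0]*np.cos(a)+Q[:,1]*np.sin(a);Y=-Q[:,0]*np.sin(a)+Q[:,1]*np.cos(a)
            k=(Q[:,2]>.047)&(Q[:,2]<.11)
            if k.sum()>20: print(cam,n,round(g['conf'],2),'x',np.percentile(X[k],[1,50,99]),'y',np.percentile(Y[k],[1,50,99]),'z',np.percentile(Q[k,2],[1,99]))
s=r.get_state(); print(s['tcp_pos'],s['contact_force'],s['time_s'])
E
python3 l.py 3
```

```text
wrist pack_center 0.76 x [-0.013   0.0177  0.0434] y [0.044  0.0546 0.0863] z [0.0476 0.0546]
wrist lever_knob 0.57 x [-0.0357 -0.0288  0.0421] y [-0.0529 -0.0303 -0.0229] z [0.0559 0.1015]
side pack_center 0.68 x [-0.0538 -0.0004  0.0526] y [-0.0321  0.0557  0.0847] z [0.0474 0.0994]
side pack_center 0.64 x [0.1669 0.2071 0.2514] y [0.1705 0.2214 0.2608] z [0.047  0.0499]
side lever_knob 0.85 x [-0.0363  0.0087  0.0549] y [-0.0842 -0.0546 -0.0317] z [0.0558 0.0994]
scene pack_center 0.57 x [0.1738 0.2033 0.2599] y [0.1712 0.2213 0.2626] z [0.047  0.0505]
scene lever_knob 0.66 x [-0.0306  0.0103  0.06  ] y [-0.0821 -0.0509 -0.0268] z [0.0592 0.1011]
[0.5441 0.0303 0.0255] [ 0.1999 -0.3008  0.3228] 5.15
```

>>> jog_arm:
  travel:
    - [0,-0.006,0]
    - [0,-0.012,0]
    - [0,-0.018,0]
    - [0,-0.024,0]
    - [0,-0.03,0]
    - [0,-0.036,0]
    - [0,-0.042,0]
    - [0,-0.047,0]
    - [0,-0.05,0]
    - [0,-0.052,0]
  dr:
    - [0,0,0]
    - [0,0,0]
    - [0,0,0]
    - [0,0,0]
    - [0,0,0]
    - [0,0,0]
    - [0,0,0]
    - [0,0,0]
    - [0,0,0]
    - [0,0,0]
  claw: [0,0,0,0,0,0,0,0,0,0]

```text
time_s: 6.4
tcp_pos: [0.5699, 0.0318, 0.0255]
eef_rot: [180.0, -0.0, -86.5]
contact_force: [-1.4, -0.2, 0.4]
gripper_width: 0.0005
gripper_force: 0.9
```

```bash
python3 l.py 4
```

```text
wrist pack_center 0.67 x [0.0122 0.0428 0.0687] y [0.0438 0.0547 0.0864] z [0.0476 0.0546]
wrist lever_knob 0.85 x [-0.0359 -0.0246  0.0181] y [-0.0478 -0.0315 -0.023 ] z [0.0649 0.1016]
side pack_center 0.79 x [-0.274  -0.2493 -0.2001] y [0.0361 0.0621 0.117 ] z [0.047  0.0497]
side pack_center 0.61 x [-0.0287  0.0265  0.0776] y [-0.0301  0.0565  0.0849] z [0.0476 0.0978]
side lever_knob 0.71 x [-0.0357  0.0133  0.0543] y [-0.0834 -0.0551 -0.0326] z [0.0541 0.1   ]
scene pack_center 0.72 x [-0.1079  0.02    0.126 ] y [-0.1282 -0.0613  0.0896] z [0.0483 0.098 ]
scene pack_center 0.58 x [0.0179 0.052  0.0825] y [0.0412 0.0625 0.085 ] z [0.0479 0.0562]
scene lever_knob 0.89 x [-0.0438  0.0065  0.0596] y [-0.0808 -0.0497 -0.0269] z [0.0524 0.1007]
[0.5699 0.0318 0.0256] [-0.6269  0.1092 -1.1766] 6.85
```

Now I'll press on in small steps until the force rises.

>>> jog_arm:
  travel:
    - [0,-0.001,0]
    - [0,-0.002,0]
    - [0,-0.003,0]
    - [0,-0.004,0]
    - [0,-0.005,0]
    - [0,-0.006,0]
    - [0,-0.007,0]
    - [0,-0.008,0]
    - [0,-0.008,0]
    - [0,-0.008,0]
  dr:
    - [0,0,0]
    - [0,0,0]
    - [0,0,0]
    - [0,0,0]
    - [0,0,0]
    - [0,0,0]
    - [0,0,0]
    - [0,0,0]
    - [0,0,0]
    - [0,0,0]
  claw: [0,0,0,0,0,0,0,0,0,0]

```text
time_s: 8.1
tcp_pos: [0.5733, 0.0319, 0.0255]
eef_rot: [180.0, -0.0, -86.5]
contact_force: [-5.1, 0.9, 2.0]
gripper_width: 0.0003
gripper_force: 2.7
```

>>> jog_arm:
  travel:
    - [0,-0.0005,0]
    - [0,-0.001,0]
    - [0,-0.0015,0]
    - [0,-0.002,0]
    - [0,-0.0025,0]
    - [0,-0.003,0]
    - [0,-0.003,0]
    - [0,-0.003,0]
    - [0,-0.003,0]
    - [0,-0.003,0]
  dr:
    - [0,0,0]
    - [0,0,0]
    - [0,0,0]
    - [0,0,0]
    - [0,0,0]
    - [0,0,0]
    - [0,0,0]
    - [0,0,0]
    - [0,0,0]
    - [0,0,0]
  claw: [0,0,0,0,0,0,0,0,0,0]

```text
time_s: 9.35
tcp_pos: [0.5734, 0.0319, 0.0254]
eef_rot: [179.8, -0.0, -86.5]
contact_force: [-9.4, 2.3, 8.0]
gripper_width: 0.0005
gripper_force: 5.7
```

```bash
python3 l.py 5 | grep -v knob
```

```text
wrist pack_center 0.78 x [0.0139 0.0461 0.0714] y [0.0434 0.0543 0.0861] z [0.0477 0.0682]
side pack_center 0.89 x [-0.2721 -0.2352 -0.2049] y [0.029  0.0637 0.12  ] z [0.0471 0.0497]
side pack_center 0.8 x [-0.0245  0.0298  0.083 ] y [0.0264 0.0577 0.0864] z [0.0474 0.0959]
side pack_center 0.64 x [0.1728 0.2004 0.2473] y [0.17   0.2297 0.2586] z [0.047  0.0499]
scene pack_center 0.79 x [0.1679 0.208  0.2486] y [0.1689 0.2161 0.2605] z [0.047  0.0498]
[0.5734 0.0319 0.0254] [-10.4173   2.6149   7.4756] 9.8
```

>>> jog_arm:
  travel:
    - [0,0.01,0]
    - [0,0.04,0]
    - [0,0.04,-0.05]
    - [0,0.04,-0.109]
    - [0,0.04,-0.109]
    - [0.03,0.0,-0.109]
    - [0.07,0.0,-0.109]
    - [0.114,0.0,-0.109]
    - [0.114,0.0,-0.109]
    - [0.114,0.0,-0.109]
  dr:
    - [0,0,0]
    - [0,0,0]
    - [0,0,0]
    - [0,0,0]
    - [0,0,0]
    - [0,0,0]
    - [0,0,0]
    - [0,0,0]
    - [0,0,0]
    - [0,0,0]
  claw: [0,0,0,0,0,0,0,0,0,0]

```text
time_s: 11.05
tcp_pos: [0.5782, -0.025, 0.0797]
eef_rot: [180.0, 0.0, -86.6]
contact_force: [-0.6, -0.4, 0.2]
gripper_width: 0.0004
gripper_force: 0.0
```

```bash
python3 l.py 6
python3 - <<'E'
import cv2
a=cv2.imread('pics/side6.png')[150:290,240:440]
cv2.imwrite('pics/side6c.png',cv2.resize(a,None,fx=4,fy=4))
E
```

```text
wrist pack_center 0.18 x [-0.1113 -0.0051  0.1182] y [-0.1244 -0.0683  0.0452] z [0.0537 0.0996]
wrist lever_knob 0.73 x [-0.0347  0.0175  0.0561] y [-0.0782 -0.0535 -0.0256] z [0.0611 0.1012]
wrist lever_knob 0.45 x [-0.111  -0.0056  0.1178] y [-0.1241 -0.0683  0.0437] z [0.0538 0.0996]
side pack_center 0.74 x [-0.0121  0.0376  0.0812] y [0.039  0.0564 0.084 ] z [0.0476 0.0564]
side pack_center 0.73 x [-0.2951 -0.2819 -0.257 ] y [0.1862 0.2349 0.2917] z [0.047  0.0494]
side lever_knob 0.73 x [-0.0362  0.0056  0.0523] y [-0.0843 -0.0526 -0.0316] z [0.057  0.1019]
side lever_knob 0.61 x [-0.1145 -0.0084  0.1183] y [-0.1298 -0.0752  0.0759] z [0.0482 0.0967]
scene pack_center 0.93 x [-0.017   0.0343  0.0833] y [0.0414 0.063  0.0851] z [0.0478 0.0568]
scene pack_center 0.89 x [0.1717 0.215  0.2457] y [0.1714 0.2196 0.2642] z [0.047  0.0501]
scene lever_knob 0.77 x [-0.0289  0.0081  0.0589] y [-0.0811 -0.0513 -0.0283] z [0.0563 0.1009]
[ 0.5788 -0.0245  0.0801] [-0.112   0.0447  0.2498] 11.5
```

View pics/side6c.png

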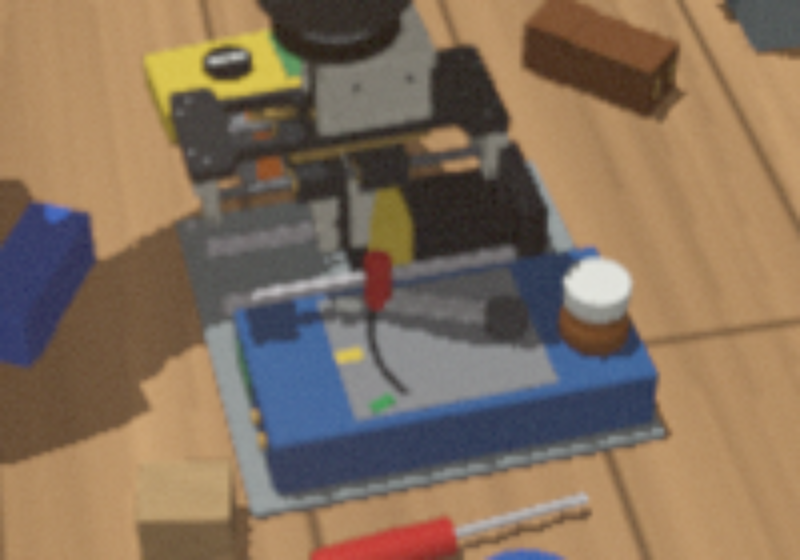

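>>> jog_arm:
  travel:
    - [0.02,-0.012,0]
    - [0.036,-0.012,0]
    - [0.052,-0.012,0]
    - [0.068,-0.012,0]
    - [0.084,-0.012,0]
    - [0.1,-0.012,0]
    - [0.115,-0.012,0]
    - [0.13,-0.012,0]
    - [0.145,-0.012,0]
    - [0.16,-0.012,0]
  dr:
    - [0,0,0]
    - [0,0,0]
    - [0,0,0]
    - [0,0,0]
    - [0,0,0]
    - [0,0,0]
    - [0,0,0]
    - [0,0,0]
    - [0,0,0]
    - [0,0,0]
  claw: [0,0,0,0,0,0,0,0,0,0]

```text
time_s: 12.75
tcp_pos: [0.59, -0.1032, 0.0802]
eef_rot: [-179.9, 0.1, -86.5]
contact_force: [-0.4, -0.2, 0.3]
gripper_width: 0.0002
gripper_force: 0.0
```

```bash
python3 l.py 7|grep -v pack
python3 - <<'E'
import cv2
a=cv2.imread('pics/side7.png')[150:290,240:440]
cv2.imwrite('pics/side7c.png',cv2.resize(a,None,fx=4,fy=4))
E
```

```text
wrist lever_knob 0.84 x [-0.0402 -0.018   0.056 ] y [-0.1006 -0.0888 -0.0664] z [0.0581 0.1012]
wrist lever_knob 0.49 x [0.0733 0.0807 0.1088] y [-0.1085 -0.0964 -0.0716] z [0.0602 0.1013]
side lever_knob 0.53 x [-0.0369  0.0009  0.0513] y [-0.1135 -0.0909 -0.0632] z [0.06   0.1011]
scene lever_knob 0.84 x [-0.023   0.0285  0.0595] y [-0.1094 -0.0801 -0.0585] z [0.0608 0.099 ]
[ 0.5895 -0.1047  0.0799] [ 0.4074  0.2025 -0.6745] 13.2
```

View pics/side7c.png

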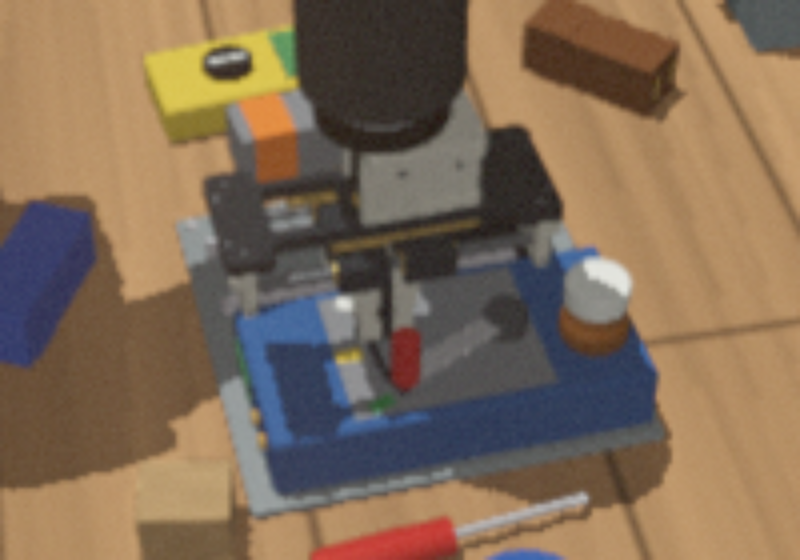

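The knob is at the green mark (405,360 in the crop), and its centre at y ≈ -104 mm matches 0.90 rad. I'll back off and rise clear.

>>> jog_arm:
  travel:
    - [-0.03,0,0]
    - [-0.06,0,0]
    - [-0.06,0,-0.05]
    - [-0.06,0,-0.12]
    - [-0.06,0,-0.2]
    - [-0.06,0.05,-0.3]
    - [-0.06,0.1,-0.3]
    - [-0.06,0.1,-0.3]
    - [-0.06,0.1,-0.3]
    - [-0.06,0.1,-0.3]
  dr:
    - [0,0,0]
    - [0,0,0]
    - [0,0,0]
    - [0,0,0]
    - [0,0,0]
    - [0,0,0]
    - [0,0,0]
    - [0,0,0]
    - [0,0,0]
    - [0,0,0]
  claw: [0,0,0,0,0,0,0,0,0,0]

```text
time_s: 14.45
tcp_pos: [0.5383, -0.077, 0.2295]
eef_rot: [179.9, -0.0, -86.5]
contact_force: [1.2, 1.1, 0.4]
gripper_width: 0.0004
gripper_force: 0.0
```

```bash
python3 l.py 8
```

```text
wrist pack_center 0.41 x [-0.0365  0.015   0.0542] y [-0.1087 -0.0812 -0.0551] z [0.0566 0.1012]
wrist lever_knob 0.88 x [-0.0365  0.0151  0.0553] y [-0.1078 -0.0811 -0.0562] z [0.0631 0.1012]
side pack_center 0.91 x [0.1646 0.2056 0.2461] y [0.1757 0.2204 0.2554] z [0.047  0.0496]
side pack_center 0.62 x [-0.026   0.0243  0.0788] y [0.0391 0.0605 0.0862] z [0.0476 0.0564]
side lever_knob 0.7 x [-0.0371  0.0062  0.0545] y [-0.113  -0.0867 -0.0577] z [0.0534 0.1008]
scene pack_center 0.96 x [0.1699 0.2104 0.2556] y [0.1704 0.2197 0.2581] z [0.047  0.0505]
scene pack_center 0.89 x [-0.0207  0.0329  0.0833] y [0.0412 0.063  0.0858] z [0.048  0.0562]
scene lever_knob 0.94 x [-0.048   0.008   0.0588] y [-0.1115 -0.0886 -0.0583] z [0.0535 0.1014]
[ 0.538  -0.0774  0.23  ] [ 0.4324  1.2491 -0.4804] 14.9
```

View pics/wrist8.png

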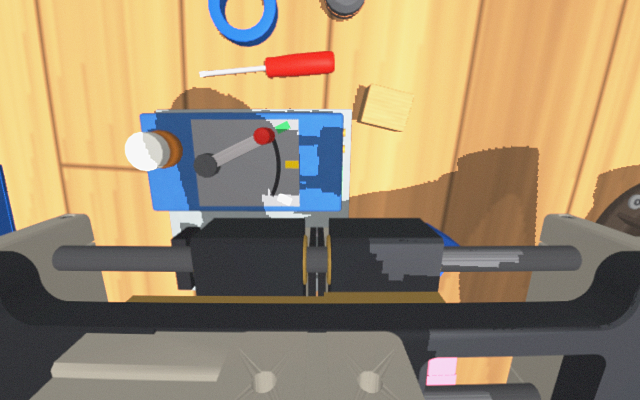

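The knob stays at the green mark (wrist 263,135). The pack's front is at the wall (front x ≈ 83 mm, rear ≈ -25 mm) and the arm is clear.

```bash
python3 -c "
from plant import r
print(r.close_job())"
```

```text
the job is handed in; nothing more can be done
None
```

The job is handed in, with no verdict returned: the battery pack is home against the contact wall, the lever is released at the second stop (green mark), and the arm is clear of everything.

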